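# Sort the stationery into the desk trays

## Robot

A 6-joint arm with a two-finger parallel gripper is mounted at the origin on a cart in front of the work surface, level with it; the furniture and walls round the work are solid. World frame = base frame: x ahead of the robot, y to its left, z up, the work surface at z = 0. Lengths are in mm, angles in rad, forces in N, time in s.
With the tool pointing down it reaches from about 275 to 750 mm from the base axis. Payload 10.2 kg.
Tool frame: the origin (TCP) lies at the very end of the fingers, on their centre line; the grasp point (between the pads) lies 19 mm behind it; z points along the fingers, y is the line along which they close (so a half turn about z gives the same grasp; the last joint's range is limited). The gripper opens to 85 mm and grips with 20 to 120 N. Pads are 22 mm wide; open, the fingers measure 114 mm over their backs; the gripper's body (76 mm by 85 mm) begins 54 mm behind the grasp point. The pads swing forward as they close: fully open they stand 13 mm farther back than shut.
Start: joints at [0.906, 0.313, 1.498, -0, 1.331, -0.223], TCP at [224.486, 474.592, 231.294] pointing down, gripper open.
Joint ranges: [-2.94, 2.94], [-0.97, 2.17], [0.19, 2.56], [-1.23, 4.37], [0.02, 3.11], [-2.88, 2.88]. Speed limits (rad/s): [2.39, 2.39, 3.01, 3.14, 3.14, 3.14].

## Interface

Orientations are given as a unit quaternion [w, x, y, z].
In Python, from rig import ctrl gives the robot as it stands.
- The arm moves only by the tool step_arm, never from a script. Its argument "increments" is a list of rows, each a list of 3 entries, a list of its own where there are three numbers: the shift along the tool's x, y, z in cm, then the turn, a rotation vector about the tool's x, y, z in degrees, then the opening in per cent of the stroke, from 0 (shut) to 100 (fully open). A call has 1 to 8 rows; each row is the pose to reach, as a shift and turn from the pose commanded when the call began, along the tool's axes at that moment; what a row does not reach only later rows make up. A row lasts 1/8 s, in which the tool goes at most 62.5 mm and 10.7 degrees, less where a joint would pass 70% of its speed; a pose out of reach is approached as far as the arm can. A call with a gripper value outside its range is refused whole. The fingers move at their own pace and stop on an object; "squeeze" is the grip in N (left out, the last holds). Time passes only in rows, so rows that repeat a pose let the fingers close. It gives the time, the measured TCP pose, the force, the opening and the grip force at its end, in the units of the state.
- ctrl.sense(): the state, without advancing time (a new reading comes with each control period).
- ctrl.capture(name): name is "side" or "top"; returns a dict with "img" (400x640x3 uint8, red, green, blue), "fx", "fy", "cx", "cy" (pixels), "extrinsics" (4x4, takes a point from camera to world coordinates). Camera axes: x right, y down, z forward; pixel columns grow to the right and rows downward; lengths in mm; the calibration is good to about 2 mm. A picture is of the moment at which its call begins. There is no depth.
- ctrl.finish_job(): hands the job in; it is judged then, once.
The state is a dict: "time_s": time; "joints": joint angles; "dq": joint speeds; "tau": joint torques, N m; "eef_pos": TCP position; "ee_rot": TCP orientation; "force": force on the tool from outside, world axes, zero at the start; "wrist_torque": the same for the moment, N m; "grip_width": opening from 0.0 (shut) to 1.0 (fully open); "grip_force": force on a finger pad.
Only numpy, scipy, OpenCV 4.12 (cv2) and the standard library are available. Lean on these libraries where they do the work, as an engineer would, in place of code of your own. Each camera call takes 0.05 s, during which the arm holds its last target. There are 200 camera calls.

## Task

Sort the stationery on the desk into the three empty wooden trays: the rubber stamp and the ink bottle side by side in the square tray, the eraser and the little brass pencil sharpener side by side in the round tray, and the white card box in the oblong tray. Each thing ends flat on the floor of its tray the way up it started, and the ink bottle must not be tipped over on the way. Do not disturb the letter opener and the binder clip, which stay where they lie.

Things in the scene. Friction and masses are not known exactly. Their poses are not given: they have to be found in the camera images.
- round_tray: round shallow tray of pale wood with a grey felt floor, 134 mm across outside and about 122 mm inside at the floor; rim 16 mm high, floor 5 mm above the table. Origin: centre of its underside on the table; z up. It stands firm on the table and cannot be pushed.
- square_tray: square shallow tray of pale wood with a grey felt floor, 124 x 124 mm outside, 116 x 116 mm inside; rim 16 mm high, floor 5 mm above the table. Origin: centre of its underside; x and y along its sides, z up. It stands firm on the table and cannot be pushed.
- oblong_tray: oblong shallow tray of pale wood with a grey felt floor, 90 mm (x) by 150 mm (y) outside, 82 x 142 mm inside; rim 16 mm high, floor 5 mm above the table. Origin: centre of its underside; z up. It stands firm on the table and cannot be pushed.
- ink_bottle: dark square ink bottle with a round black screw cap, 0.14 kg. Body 48 x 48 mm and 36 mm high, narrow neck (24 mm across) from 36 to 42 mm, cap 32 mm across from 42 to 57 mm above its underside; it can be lifted by the cap. Origin: centre of the underside; x and y along the sides, z up.
- rubber_stamp: wooden rubber stamp standing on its face, 66 mm high: base 25 mm (x) by 56 mm (y) and 17 mm high, with a turned round handle above its middle, 18 mm across at 17 to 32 mm and a knob 24 mm across at 32 to 66 mm. Origin: centre of the underside, z up.
- eraser: small flat eraser, white with a dark sleeve, 23 mm (x) by 48 mm (y), 13 mm high. Origin: centre of the underside, z up.
- sharpener: tiny brass wedge pencil sharpener with a steel blade on top, 15 mm (x) by 24 mm (y), 11 mm high to its top face, the screw to 13 mm. Origin: centre of the underside, z up.
- card_box: plain white closed card box, rigid, 55 mm (x) by 70 mm (y), 40 mm high. Origin: centre of the underside, z up.
- letter_opener: brass letter opener with a dark handle, 204 mm long (x), 13 mm wide, 9 mm high, lying loose on the table; a bystander to be left where it lies. Origin: centre of the underside.
- binder_clip: black binder clip with wire arms, lying loose, 32 mm (x) by 47 mm (y), 12 mm high; a bystander to be left where it lies. Origin: about the middle of the underside.
Things that resemble listed ones, but are neither listed nor needed, are in the scene too. Of the things shaped like the card_box, the white one is meant.

How it is judged:
By the outcome, as a careful person would: the job done as asked, in the order asked, and still so for the second after the job is handed in, with the robot touching nothing.
It also fails if it takes over 112 s, if anything falls off the work surface, if the arm or the gripper's body presses on something with over 40 N, if the wrist force passes 120 N, or if a joint passes its speed limit or range.

## Working session

There is one attempt and no reset: what is moved stays moved. The work goes in short steps, Python scripts to look and compute and a tool call to move; the robot and the scene stay as the last step left them, time stands still between calls to the robot, and variables do not carry over. Pictures are saved under pics/ and viewed, at most 14 in all, crops included, and the job is handed in when it is done.

Besides the shell and the picture viewer there is one more tool, called after ">>>" as name([rows], argument=value, ...), one row to a line, values as JSON. step_arm: Moves the arm, as the interface text tells. Its arguments: {"type":"object","properties":{"increments":{"type":"array"},"squeeze":{"type":"number"}},"required":["increments"]}

```bash
mkdir -p pics; ls; python3 - <<'E'
from rig import ctrl
import cv2,json
for n in("top","side"):
    c=ctrl.capture(n); cv2.imwrite(f"pics/{n}0.png",c["img"][:,:,::-1])
    print(n,c["fx"],c["fy"],c["cx"],c["cy"],c["extrinsics"])
s=ctrl.sense();print(s)
E
```

```text
pics
top 425.48149143703074 425.48149143703074 315.34797103420306 204.63563849922355 [[-1.25847919e-01 -9.67851250e-01  2.17775709e-01  2.79310747e+02]
 [-9.92047554e-01  1.22338101e-01 -2.95810573e-02 -2.06559972e+02]
 [ 1.98779650e-03 -2.19766574e-01 -9.75550461e-01  9.76218031e+02]
 [ 0.00000000e+00  0.00000000e+00  0.00000000e+00  1.00000000e+00]]
side 491.51002171919487 491.51002171919487 314.9528303774423 208.3646604235468 [[-9.93403302e-01  8.17425545e-02 -8.04240899e-02  5.58976407e+02]
 [ 1.12284119e-01  5.50973053e-01 -8.26934684e-01  7.83093148e+02]
 [-2.32842472e-02 -8.30509994e-01 -5.56516841e-01  7.21544273e+02]
 [ 0.00000000e+00  0.00000000e+00  0.00000000e+00  1.00000000e+00]]
{'time_s': 0.1, 'joints': array([ 9.05596140e-01,  3.13374915e-01,  1.49834299e+00, -5.00521645e-06,
        1.33099253e+00, -2.23376292e-01]), 'dq': array([-1.31845951e-03, -2.34216862e-03, -2.65987085e-03, -1.60572862e-03,
        1.02456869e-04,  6.71015190e-06]), 'tau': array([ 1.32685473e-03, -4.12903583e+01, -2.60140657e+01, -1.80899247e-04,
        3.03463596e-03,  1.73121686e-05]), 'eef_pos': array([224.34460585, 474.40648017, 230.80891134]), 'ee_rot': array([-2.38025009e-04,  2.19118884e-01,  9.75698008e-01, -5.05676350e-04]), 'force': array([0.57638004, 0.48559726, 0.28029199]), 'wrist_torque': array([0.01099039, 0.0053019 , 0.00809358]), 'grip_force': 0.0, 'grip_width': 1.0013075545301688}
```

View pics/top0.png

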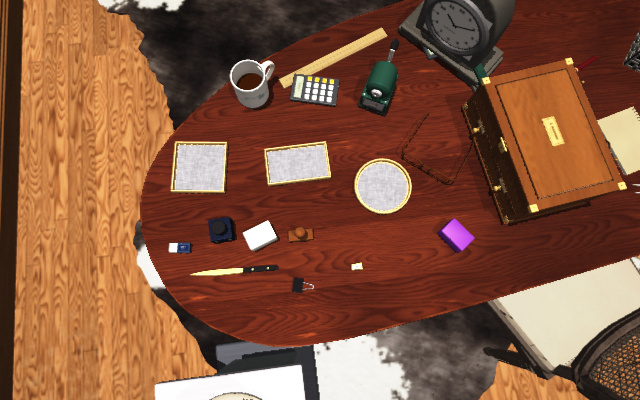

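View pics/side0.png

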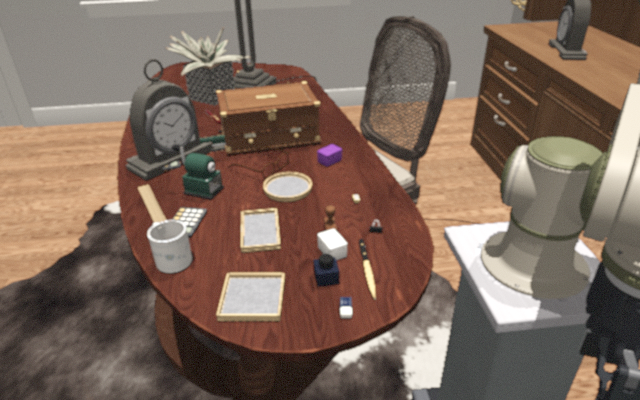

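The top view shows the square tray at (200,167), the oblong tray at (297,163) and the round tray at (382,186). The ink bottle is at (220,230), the stamp at (300,234), the eraser at (180,248), the opener at (235,270) and the clip at (302,285).

Candidates that could be confused:
- **Card box:** white at (261,236) or purple at (457,235). I choose the white one.
- **Sharpener:** the small thing at (357,266).
- **Stamp:** only (300,234). The green object at (378,85) is a different item.

I'll check these in one close crop.

```bash
cat > h.py <<'E'
import numpy as np,cv2
from rig import ctrl
from scipy.spatial.transform import Rotation as R
def ray(c,uv,z):
    E=c["extrinsics"]; uv=np.atleast_2d(np.array(uv,float))
    d=np.c_[(uv[:,0]-c["cx"])/c["fx"],(uv[:,1]-c["cy"])/c["fy"],np.ones(len(uv))]@E[:3,:3].T
    return E[:3,3]+d*((z-E[2,3])/d[:,2])[:,None]
def quad(c,m,z):
    """mask -> min-area rectangle on plane z: centre, size, angle of long side(deg)"""
    k=max(cv2.findContours(m.astype(np.uint8),cv2.RETR_EXTERNAL,cv2.CHAIN_APPROX_NONE)[0],key=cv2.contourArea)
    p=ray(c,k[:,0],z)[:,:2].astype(np.float32)
    (x,y),(w,h),a=cv2.minAreaRect(p)
    if w<h:w,h,a=h,w,a+90
    return np.round([x,y,w,h,(a+90)%180-90],1)
E
python3 - <<'E'
import cv2,numpy as np
t=cv2.imread("pics/top0.png");s=cv2.imread("pics/side0.png")
a=cv2.resize(t[205:300,160:370],(800,362),interpolation=cv2.INTER_CUBIC)
cv2.imwrite("pics/crop1.png",a)
b=cv2.resize(s[180:330,210:410],(800,600),interpolation=cv2.INTER_CUBIC)
cv2.imwrite("pics/crop2.png",b)
E
```

```text
(no output)
```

View pics/crop1.png

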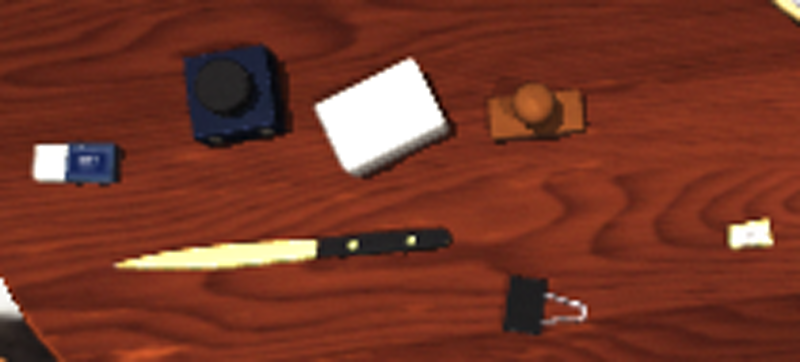

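View pics/crop2.png

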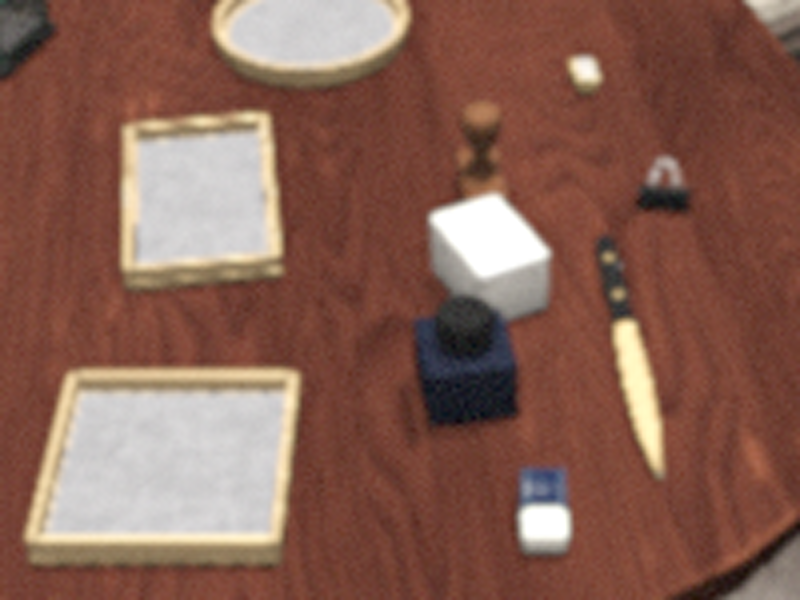

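The crops confirm it: the white box, the brass wedge with a white steel top at (357,266), and the stamp with its round knob at (300,232). The bottle's cap is at (219,228), and the eraser's white end is towards the left. Now I'll measure.

```bash
cat > m.py <<'E'
from h import *
def roi(m,x0,y0,x1,y1):
    o=np.zeros(m.shape,np.uint8); o[y0:y1,x0:x1]=m[y0:y1,x0:x1]; return o
c=ctrl.capture("top"); I=c["img"].astype(int); r,g,b=I[...,0],I[...,1],I[...,2]
mx=I.max(2);mn=I.min(2)
felt=(mx-mn<35)&(mx>110)
for n,bx in dict(square=(165,135,235,200),oblong=(260,138,335,190),round=(350,153,415,218)).items():
    print(n,"felt",quad(c,roi(felt,*bx),5),"outer",quad(c,roi(g>80,*bx),16))
print("card",quad(c,roi((mn>215),240,215,282,256),40))
print("eraser",quad(c,roi((b>r*.75)&(mx>40),165,238,196,258),13))
nt=(b>r*.7)&(mx<120)
print("ink all",quad(c,roi(nt,205,213,236,245),36))
print("ink cap",quad(c,roi((mx-mn<14)&(mx<70),205,213,236,236),57))
st=(g>65)&(r>100)
print("stamp base",quad(c,roi(st,284,225,318,246),17))
print("sharp",quad(c,roi(g>100,348,258,368,274),11))
E
python3 m.py; python3 - <<'E'
import cv2
t=cv2.imread("pics/top0.png")
for v in (228,233,238): print(v,[tuple(t[v,u,::-1]) for u in range(284,318,3)])
print([tuple(t[230,u,::-1]) for u in range(206,236,2)])
E
```

```text
square felt [621.9  26.2 112.1 110.6  -7.9] outer [620.5  25.6 127.7 126.4  82.4]
oblong felt [ 602.2 -205.5  136.5   76.4  -89.8] outer [ 600.1 -204.8  151.2   93.1  -89.8]
round felt [ 521.  -396.9  114.5  113.7  -52.7] outer [ 520.6 -397.3  133.9  132.4  -52.8]
card [ 436.3 -103.    62.9   41.6  -70. ]
eraser [435.4  83.3  46.6  22.7  82.8]
ink all [459.3 -18.6  54.2  54.    2.9]
ink cap [459.8 -18.6  37.   30.   56.4]
stamp base [ 436.4 -191.4   21.2   19.4   37.8]
sharp [ 342.6 -309.5   25.5   16.    89. ]
228 [(np.uint8(107), np.uint8(41), np.uint8(28)), (np.uint8(109), np.uint8(41), np.uint8(25)), (np.uint8(95), np.uint8(35), np.uint8(23)), (np.uint8(89), np.uint8(33), np.uint8(23)), (np.uint8(129), np.uint8(68), np.uint8(34)), (np.uint8(153), np.uint8(78), np.uint8(37)), (np.uint8(148), np.uint8(78), np.uint8(37)), (np.uint8(94), np.uint8(37), np.uint8(24)), (np.uint8(102), np.uint8(43), np.uint8(26)), (np.uint8(120), np.uint8(53), np.uint8(28)), (np.uint8(97), np.uint8(37), np.uint8(24)), (np.uint8(95), np.uint8(34), np.uint8(23))]
233 [(np.uint8(109), np.uint8(40), np.uint8
[... 1003 characters left out ...]
int8(125), np.uint8(48), np.uint8(29))]
[(np.uint8(107), np.uint8(43), np.uint8(25)), (np.uint8(96), np.uint8(37), np.uint8(31)), (np.uint8(30), np.uint8(33), np.uint8(54)), (np.uint8(37), np.uint8(35), np.uint8(35)), (np.uint8(38), np.uint8(36), np.uint8(37)), (np.uint8(39), np.uint8(37), np.uint8(38)), (np.uint8(38), np.uint8(37), np.uint8(36)), (np.uint8(40), np.uint8(37), np.uint8(38)), (np.uint8(41), np.uint8(39), np.uint8(40)), (np.uint8(25), np.uint8(22), np.uint8(23)), (np.uint8(13), np.uint8(16), np.uint8(22)), (np.uint8(29), np.uint8(34), np.uint8(56)), (np.uint8(28), np.uint8(35), np.uint8(55)), (np.uint8(9), np.uint8(11), np.uint8(17)), (np.uint8(42), np.uint8(17), np.uint8(10))]
```

```bash
sed -i '/^c=ctrl/,$d' m.py; cat > m2.py <<'E'
from m import *
c=ctrl.capture("top"); I=cv2.resize(c["img"],None,fx=4,fy=4,interpolation=cv2.INTER_CUBIC).astype(int)
c={**c,"fx":c["fx"]*4,"fy":c["fy"]*4,"cx":c["cx"]*4+1.5,"cy":c["cy"]*4+1.5}
r,g,b=I[...,0],I[...,1],I[...,2]; mx=I.max(2);mn=I.min(2)
def q(n,m,bx,z): print(n,quad(c,roi(m.astype(np.uint8),*[4*k for k in bx]),z))
for t in (120,170,195,205,210,220): q(f"card{t}",mn>t,(240,215,282,256),40)
q("ink body",(b>r*1.15)&(b>25)&(b>g),(205,213,236,245),36)
cap=(mx-mn<9)&(mn>28)&(mx<55)
q("ink cap",cap,(205,213,236,238),57)
q("stamp",(g>.48*r)&(r>55),(284,222,318,246),17)
q("stamp knob lit",(g>.46*r)&(r>55),(284,222,318,231),60)
q("sharp",g>110,(348,258,368,274),11)
q("eraser",(b>r*.75)&(mx>50),(165,238,196,258),13)
E
python3 m2.py
```

```text
card120 [ 435.3 -103.1   65.3   47.2  -70.3]
card170 [ 436.  -102.9   64.    44.4  -70. ]
card195 [ 436.4 -102.9   63.6   43.8  -70.2]
card205 [ 436.4 -102.9   63.5   43.4  -70.2]
card210 [ 436.4 -102.8   63.    43.1  -70. ]
card220 [ 436.3 -102.9   63.    42.9  -70. ]
ink body [460.  -16.9  51.5  49.3   1.8]
ink cap [462.2 -15.8  29.4  29.3  -8.9]
stamp [ 430.7 -193.3   56.3   34.    86.9]
stamp knob lit [ 435.6 -195.4   51.2    9.4   82.8]
sharp [ 342.4 -309.6   26.7   16.6  -89.2]
eraser [434.3  83.5  48.3  24.4  82.8]
```

```bash
python3 - <<'E'
from m import *
c=ctrl.capture("top"); s=ctrl.capture("side")
k=210/800
P=lambda x,y:((x+.5)*k-.5+160,(y+.5)*k-.5+205)
Q=lambda x,y:((x+.5)/4-.5+210,(y+.5)/4-.5+180)
pr=lambda n,a:print(n,np.round(a[:,:2],1).tolist())
pr("knob z54",ray(c,[P(534,103)],54)); pr("knob side",ray(s,[Q(481,120)],54))
base=ray(c,[P(488,92),P(583,89),P(587,133),P(490,140)],17);pr("base",base);print(base.mean(0))
pr("card top",ray(c,[P(316,106),P(410,58),P(448,125),P(352,168)],40))
pr("card top side",ray(s,[Q(430,210),Q(495,194),Q(550,254),Q(487,279)],40))
pr("card bottom side",ray(s,[Q(432,270),Q(549,305),Q(505,319)],0))
pr("cap",ray(c,[P(224,85)],57));pr("cap side",ray(s,[Q(465,315)],57))
pr("ink top",ray(c,[P(187,57),P(268,46),P(275,128),P(195,138)],36))
pr("clip",ray(c,[P(527,305),P(505,330),P(588,310)],6));pr("opener",ray(c,[P(115,264),P(452,240)],5))
pr("edge",ray(c,[P(0,290),(146,230)],0))
I=c["img"].astype(int);m=(I[...,2]>150)&(I[...,1]<100)
print("purple",quad(c,roi(m,430,210,480,255),40))
E
```

```text
knob z54 [[429.2, -193.1]]
knob side [[427.3, -198.0]]
base [[445.3, -166.0], [440.0, -222.7], [413.4, -221.8], [416.4, -164.0]]
[ 428.77896761 -193.61818692   17.        ]
card top [[445.7, -66.6], [467.2, -123.8], [424.9, -141.7], [407.0, -84.0]]
card top side [[466.6, -130.3], [427.0, -140.5], [404.6, -79.5], [442.8, -62.3]]
card bottom side [[466.9, -124.9], [404.1, -83.2], [430.9, -74.4]]
cap [[461.5, -17.8]]
cap side [[461.4, -12.8]]
ink top [[485.1, 6.9], [485.7, -41.0], [436.5, -41.1], [436.5, 5.7]]
clip [[318.2, -174.2], [305.5, -159.7], [310.9, -209.4]]
opener [[372.7, 65.1], [361.6, -134.4]]
edge [[366.5, 135.0], [486.7, 161.0]]
purple [ 382.9 -540.5   62.4   42.5   35.7]
```

```bash
cat > plan.py <<'E'
from h import *
def pose():
    s=ctrl.sense(); q=s["ee_rot"]; return s["eef_pos"],R.from_quat([q[1],q[2],q[3],q[0]])
def down(a):  # tool down, y (closing line) at world angle a deg
    t=np.radians(a); y=np.array([np.cos(t),np.sin(t),0]); z=np.array([0,0,-1.]); return R.from_matrix(np.c_[np.cross(y,z),y,z])
def plan(*wp,start=None):
    p,r=start or pose()
    for x,y,z,a in wp:
        c=[(r.inv()*down(k)).as_rotvec(degrees=True) for k in (a,a+180)]
        t=min(c,key=np.linalg.norm)
        print((x,y,z,a),"shift cm",np.round(r.inv().apply(np.array([x,y,z])-p)/10,2).tolist(),"turn",np.round(t,1).tolist())
def st():
    s=ctrl.sense();q=s["ee_rot"];y=pose()[1].as_matrix()[:,1]
    print(round(s["time_s"],2),np.round(s["eef_pos"],1),"yaw",round(float(np.degrees(np.arctan2(y[1],y[0]))),1),"w",round(s["grip_width"],3),"F",round(s["grip_force"],1),"q",np.round(s["joints"],2))
E
python3 -c "
from plan import *
st();plan((429,-194,130,-4),(429,-194,28,-4),start=(np.array([224.5,474.6,231.3]),pose()[1]))"
```

```text
0.3 [224.4 474.5 231.1] yaw 64.7 w 1.0 F 0.0 q [ 0.91  0.31  1.5  -0.    1.33 -0.22]
(429, -194, 130, -4) shift cm [-47.07, -51.69, 10.15] turn [-0.0, 0.0, 68.7]
(429, -194, 28, -4) shift cm [-47.07, -51.69, 20.35] turn [-0.0, 0.0, 68.7]
```

>>> step_arm([
  [[-47.1,-51.7,10.1],[0,0,68.7],60],
  [[-47.1,-51.7,10.1],[0,0,68.7],60],
  [[-47.1,-51.7,10.1],[0,0,68.7],60],
  [[-47.1,-51.7,10.1],[0,0,68.7],60],
  [[-47.1,-51.7,10.1],[0,0,68.7],60],
  [[-47.1,-51.7,10.1],[0,0,68.7],60],
  [[-47.1,-51.7,10.1],[0,0,68.7],60],
  [[-47.1,-51.7,10.1],[0,0,68.7],60],
], squeeze=30)

```text
time_s: 1.3
eef_pos: [369.7, -0.7, 159.9]
ee_rot: [0.0, 0.732, 0.681, 0.0]
force: [1.1, 0.1, 0.5]
grip_width: 0.599
grip_force: 0.0
```

```bash
python3 -c "
from plan import *
st();plan((429,-194,130,-4))"
```

```text
1.3 [369.7  -0.7 159.9] yaw -4.1 w 0.599 F 0.0 q [-0.32  0.05  2.02  0.    1.07 -0.25]
(429, -194, 130, -4) shift cm [-18.86, 7.29, 3.0] turn [0.1, 0.0, -0.1]
```

>>> step_arm([
  [[-18.9,7.3,3.0],[0,0,0],60],
  [[-18.9,7.3,3.0],[0,0,0],60],
  [[-18.9,7.3,3.0],[0,0,0],60],
  [[-18.9,7.3,3.0],[0,0,0],60],
  [[-18.9,7.3,3.0],[0,0,0],60],
  [[-18.9,7.3,3.0],[0,0,0],60],
])

```text
time_s: 2.05
eef_pos: [428.7, -190.9, 130.1]
ee_rot: [-0.0, 0.731, 0.682, 0.0]
force: [0.4, -0.8, -0.2]
grip_width: 0.601
grip_force: 0.0
```

```bash
python3 -c "
from plan import *
st();plan((429,-194,90,-4),(429,-194,28,-4))
s=ctrl.capture('side');t=ctrl.capture('top')
a=cv2.resize(s['img'][130:290,250:450],(600,480),interpolation=cv2.INTER_CUBIC)
b=cv2.resize(t['img'][180:280,260:340],(200,250),interpolation=cv2.INTER_CUBIC)
o=np.zeros((480,800,3),np.uint8);o[:,:600]=a;o[:250,600:]=b
cv2.imwrite('pics/s1.png',o[:,:,::-1])"
```

```text
2.05 [ 428.7 -190.9  130.1] yaw -3.9 w 0.601 F 0.0 q [-0.67  0.3   1.8   0.    1.04 -0.6 ]
(429, -194, 90, -4) shift cm [-0.31, 0.05, 4.01] turn [-0.0, -0.0, 0.1]
(429, -194, 28, -4) shift cm [-0.31, 0.05, 10.21] turn [-0.0, -0.0, 0.1]
```

View pics/s1.png

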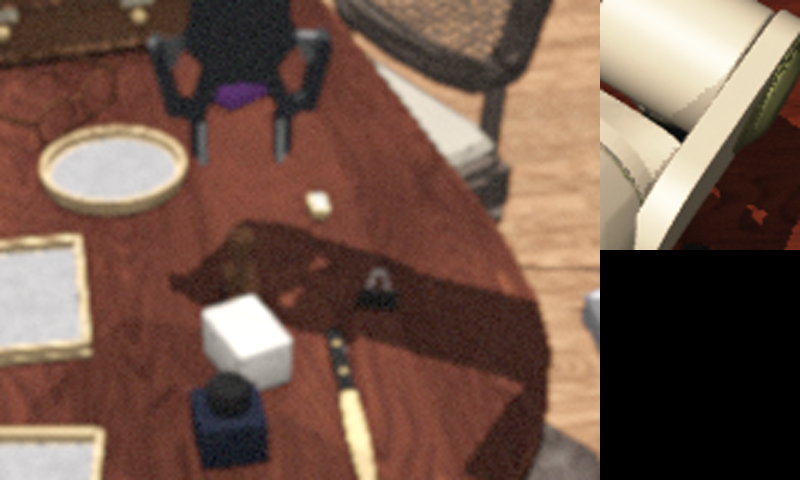

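The side view shows the open fingertips at about (318,183) and (344,183), centred over the stamp at (330,212). The arm hides the stamp in the top view. Descending now.

>>> step_arm([
  [[0,0,5],[0,0,0],60],
  [[0,0,10.2],[0,0,0],60],
  [[0,0,10.2],[0,0,0],60],
  [[0,0,10.2],[0,0,0],60],
])

```text
time_s: 2.65
eef_pos: [429.8, -192.5, 29.7]
ee_rot: [0.001, 0.731, 0.682, 0.0]
force: [0.4, -0.4, 0.7]
grip_width: 0.603
grip_force: 0.0
```

>>> step_arm([
  [[0,0,0],[0,0,0],10],
  [[0,0,0],[0,0,0],10],
  [[0,0,0],[0,0,0],10],
  [[0,0,0],[0,0,0],10],
  [[0,0,0],[0,0,0],10],
], squeeze=30)

```text
time_s: 3.28
eef_pos: [429.6, -192.7, 29.4]
ee_rot: [0.001, 0.731, 0.682, 0.0]
force: [-1.0, 0.9, 10.4]
grip_width: 0.252
grip_force: 28.9
```

>>> step_arm([
  [[0,0,-4],[0,0,0],10],
  [[0,0,-9],[0,0,0],10],
  [[0,0,-9],[0,0,0],10],
  [[0,0,-9],[0,0,0],10],
])

```text
time_s: 3.78
eef_pos: [428.7, -192.1, 117.7]
ee_rot: [-0.0, 0.731, 0.682, -0.0]
force: [0.3, -0.3, -0.7]
grip_width: 0.258
grip_force: 29.5
```

```bash
python3 -c "
from plan import *
st();plan((652.5,21.5,119,-7.8),(652.5,21.5,36,-7.8))"
```

```text
3.77 [ 428.7 -192.1  117.7] yaw -4.0 w 0.258 F 29.5 q [-0.67  0.32  1.81 -0.    1.01 -0.6 ]
(652.5, 21.5, 119, -7.8) shift cm [22.87, 20.83, -0.14] turn [-0.0, -0.0, 3.8]
(652.5, 21.5, 36, -7.8) shift cm [22.87, 20.83, 8.16] turn [-0.0, -0.0, 3.8]
```

>>> step_arm([
  [[5.7,5.2,0],[0,0,0],10],
  [[11.4,10.4,0],[0,0,2],10],
  [[17.1,15.6,0],[0,0,3.8],10],
  [[22.9,20.8,0],[0,0,3.8],10],
  [[22.9,20.8,0],[0,0,3.8],10],
  [[22.9,20.8,0],[0,0,3.8],10],
  [[22.9,20.8,0],[0,0,3.8],10],
  [[22.9,20.8,0],[0,0,3.8],10],
])

```text
time_s: 4.78
eef_pos: [651.8, 20.6, 117.5]
ee_rot: [-0.0, 0.754, 0.657, -0.0]
force: [-0.3, 0.1, -0.6]
grip_width: 0.256
grip_force: 29.7
```

```bash
python3 -c "
from plan import *
st();plan((652.5,21.5,36,-7.8))"
```

```text
4.78 [651.8  20.6 117.5] yaw -7.9 w 0.256 F 29.7 q [-0.15  0.69  1.22 -0.    1.24 -0.01]
(652.5, 21.5, 36, -7.8) shift cm [0.1, 0.07, 8.15] turn [-0.1, 0.0, -0.1]
```

>>> step_arm([
  [[0.1,0.1,4],[0,0,0],10],
  [[0.1,0.1,7],[0,0,0],10],
  [[0.1,0.1,7.8],[0,0,0],10],
  [[0.1,0.1,8.2],[0,0,0],10],
  [[0.1,0.1,8.3],[0,0,0],10],
  [[0.1,0.1,8.3],[0,0,0],10],
])

```text
time_s: 5.52
eef_pos: [654.0, 22.4, 35.8]
ee_rot: [0.001, 0.754, 0.657, 0.0]
force: [0.1, -0.0, -0.9]
grip_width: 0.253
grip_force: 29.7
```

>>> step_arm([
  [[0,0,0.1],[0,0,0],10],
  [[0,0,0.15],[0,0,0],10],
  [[0,0,0.15],[0,0,0],10],
])

```text
time_s: 5.9
eef_pos: [654.1, 22.6, 34.6]
ee_rot: [0.001, 0.754, 0.657, 0.001]
force: [-1.4, 0.2, 6.5]
grip_width: 0.258
grip_force: 30.0
```

Contact at 6.5 N. Releasing, then rising.

>>> step_arm([
  [[0,0,0],[0,0,0],60],
  [[0,0,0],[0,0,0],60],
  [[0,0,0],[0,0,0],60],
  [[0,0,-5],[0,0,0],60],
  [[0,0,-10],[0,0,0],60],
  [[0,0,-11],[0,0,0],60],
  [[0,0,-11],[0,0,0],60],
  [[0,0,-11],[0,0,0],60],
])

```text
time_s: 6.9
eef_pos: [652.9, 22.6, 141.4]
ee_rot: [-0.001, 0.754, 0.657, -0.001]
force: [-0.2, 0.8, -1.1]
grip_width: 0.604
grip_force: 0.0
```

```bash
python3 -c "
from plan import *
st();plan((461.5,-16,140,90),(461.5,-16,140,0),(461.5,-16,140,-7.8))"
```

```text
6.9 [652.9  22.6 141.4] yaw -7.8 w 0.604 F 0.0 q [-0.14  0.67  1.18  0.    1.29 -0.01]
(461.5, -16, 140, 90) shift cm [-6.42, -18.43, 0.2] turn [-0.1, 0.1, 82.2]
(461.5, -16, 140, 0) shift cm [-6.42, -18.43, 0.2] turn [-0.2, -0.0, -7.8]
(461.5, -16, 140, -7.8) shift cm [-6.42, -18.43, 0.2] turn [-0.2, -0.0, -0.0]
```

>>> step_arm([
  [[-6.4,-18.4,0.2],[0,0,82.2],60],
  [[-6.4,-18.4,0.2],[0,0,82.2],60],
  [[-6.4,-18.4,0.2],[0,0,82.2],60],
  [[-6.4,-18.4,0.2],[0,0,82.2],60],
  [[-6.4,-18.4,0.2],[0,0,82.2],60],
  [[-6.4,-18.4,0.2],[0,0,82.2],60],
  [[-6.4,-18.4,0.2],[0,0,82.2],60],
  [[-6.4,-18.4,0.2],[0,0,82.2],60],
])

```text
time_s: 7.9
eef_pos: [462.0, -15.8, 140.2]
ee_rot: [-0.0, 1.0, -0.003, -0.001]
force: [0.1, 0.5, -0.1]
grip_width: 0.602
grip_force: 0.0
```

>>> step_arm([
  [[0,0,0],[0,0,0],60],
  [[0,0,0],[0,0,0],60],
  [[0,0,0],[0,0,0],60],
])

```text
time_s: 8.28
eef_pos: [462.5, -15.9, 141.1]
ee_rot: [-0.0, 1.0, 0.001, -0.0]
force: [1.1, -0.2, 0.6]
grip_width: 0.6
grip_force: 0.0
```

```bash
python3 -c "
from plan import *
st();plan((461.5,-16,38.5,90.5))
s=ctrl.capture('side')
cv2.imwrite('pics/s2.png',cv2.resize(s['img'][130:330,200:400],(600,600),interpolation=cv2.INTER_CUBIC)[:,:,::-1])"
```

```text
8.28 [462.5 -15.9 141.1] yaw -89.9 w 0.6 F 0.0 q [-0.29  0.28  1.8  -0.    1.06  1.28]
(461.5, -16, 38.5, 90.5) shift cm [-0.09, 0.01, 10.26] turn [-0.0, 0.0, -0.4]
```

View pics/s2.png

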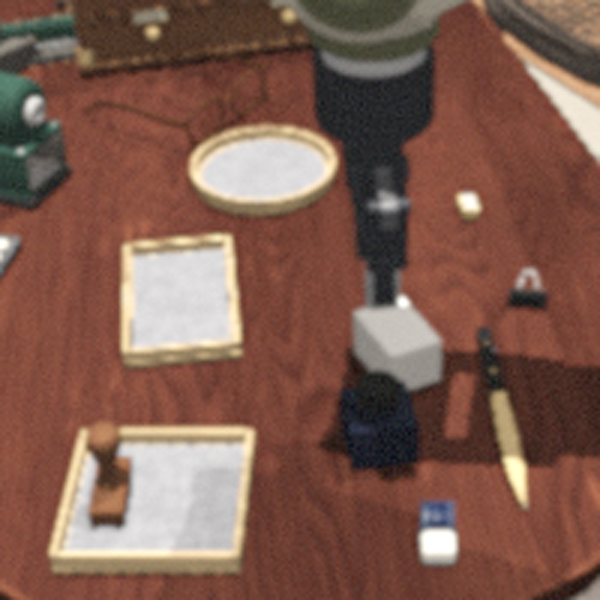

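The stamp stands upright in the square tray, with its knob at about (234,274). The fingers line up with the bottle cap at (327,262). Descending on the cap.

>>> step_arm([
  [[-0.1,0,5],[0,0,-0.4],60],
  [[-0.1,0,9],[0,0,-0.4],60],
  [[-0.1,0,10.2],[0,0,-0.4],60],
  [[-0.1,0,10.2],[0,0,-0.4],60],
  [[-0.1,0,10.2],[0,0,-0.4],60],
])

```text
time_s: 8.95
eef_pos: [462.5, -16.1, 40.7]
ee_rot: [0.0, 1.0, 0.004, 0.001]
force: [0.1, -1.1, -0.1]
grip_width: 0.596
grip_force: 0.0
```

>>> step_arm([
  [[0,0,0],[0,0,0],15],
  [[0,0,0],[0,0,0],15],
  [[0,0,0],[0,0,0],15],
  [[0,0,0],[0,0,0],15],
  [[0,0,0],[0,0,0],15],
], squeeze=40)

```text
time_s: 9.57
eef_pos: [462.3, -15.9, 40.5]
ee_rot: [0.0, 1.0, 0.003, 0.001]
force: [-1.1, 0.7, 7.1]
grip_width: 0.357
grip_force: 39.0
```

>>> step_arm([
  [[0,0,-2],[0,0,0],15],
  [[0,0,-5],[0,0,0],15],
  [[0,0,-8.5],[0,0,0],15],
  [[0,0,-8.5],[0,0,0],15],
  [[0,0,-8.5],[0,0,0],15],
])

```text
time_s: 10.2
eef_pos: [461.1, -15.8, 123.7]
ee_rot: [-0.0, 1.0, 0.003, -0.0]
force: [0.2, 1.0, -2.2]
grip_width: 0.354
grip_force: 40.2
```

```bash
python3 -c "
from plan import *
st();plan((598,29,126,81.5))
s=ctrl.capture('side')
cv2.imwrite('pics/s3.png',cv2.resize(s['img'][130:330,230:430],(600,600),interpolation=cv2.INTER_CUBIC)[:,:,::-1])"
```

```text
10.2 [461.1 -15.8 123.7] yaw -89.6 w 0.354 F 40.2 q [-0.29  0.3   1.83 -0.    1.02  1.28]
(598, 29, 126, 81.5) shift cm [13.72, -4.38, -0.24] turn [-0.0, 0.1, 8.9]
```

View pics/s3.png

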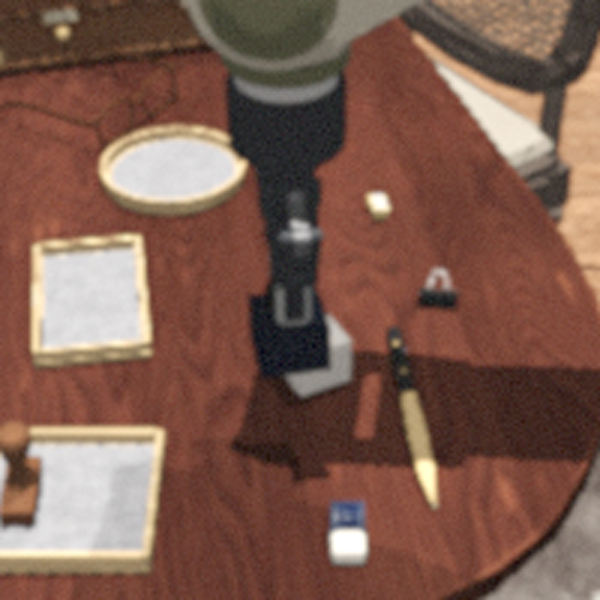

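The bottle hangs level in the gripper at about (327,238). Carrying it over the tray.

>>> step_arm([
  [[3,-1,-0.2],[0,0,3],15],
  [[7,-2.2,-0.2],[0,0,6],15],
  [[11,-3.5,-0.2],[0,0,8.9],15],
  [[13.7,-4.4,-0.2],[0,0,8.9],15],
  [[13.7,-4.4,-0.2],[0,0,8.9],15],
  [[13.7,-4.4,-0.2],[0,0,8.9],15],
  [[13.7,-4.4,-0.2],[0,0,8.9],15],
])

```text
time_s: 11.12
eef_pos: [597.6, 28.7, 126.1]
ee_rot: [0.0, 0.997, -0.074, -0.0]
force: [0.2, -0.2, -1.7]
grip_width: 0.354
grip_force: 40.1
```

```bash
python3 -c "
from plan import *
st();plan((598,29,46,81.5))"
```

```text
11.12 [597.6  28.7 126.1] yaw -98.5 w 0.354 F 40.1 q [-0.15  0.57  1.4  -0.    1.17  1.57]
(598, 29, 46, 81.5) shift cm [0.04, -0.03, 8.01] turn [0.0, 0.0, -0.0]
```

>>> step_arm([
  [[0,0,4],[0,0,0],15],
  [[0,0,7],[0,0,0],15],
  [[0,0,7.8],[0,0,0],15],
  [[0,0,8.1],[0,0,0],15],
  [[0,0,8.2],[0,0,0],15],
  [[0,0,8.2],[0,0,0],15],
])

```text
time_s: 11.88
eef_pos: [598.9, 28.9, 45.6]
ee_rot: [0.0, 0.997, -0.074, 0.001]
force: [-0.2, -0.4, 3.3]
grip_width: 0.357
grip_force: 40.5
```

>>> step_arm([
  [[0,0,0.05],[0,0,0],35],
  [[0,0,0.05],[0,0,0],60],
  [[0,0,0.05],[0,0,0],60],
  [[0,0,0.05],[0,0,0],60],
  [[0,0,-3],[0,0,0],60],
  [[0,0,-8],[0,0,0],60],
  [[0,0,-8],[0,0,0],60],
  [[0,0,-8],[0,0,0],60],
])

```text
time_s: 12.88
eef_pos: [597.9, 29.1, 123.6]
ee_rot: [-0.0, 0.997, -0.074, -0.001]
force: [-0.5, 0.1, 0.6]
grip_width: 0.6
grip_force: 0.0
```

```bash
python3 -c "
from plan import *
st();plan((435,83.4,120,-7.2))"
```

```text
12.88 [597.9  29.1 123.6] yaw -98.5 w 0.6 F 0.0 q [-0.15  0.57  1.4  -0.    1.17  1.57]
(435, 83.4, 120, -7.2) shift cm [-16.92, -2.96, 0.38] turn [0.0, 0.0, 88.7]
```

>>> step_arm([
  [[-16.9,-3.0,0.4],[0,0,-91.3],60],
  [[-16.9,-3.0,0.4],[0,0,-91.3],60],
  [[-16.9,-3.0,0.4],[0,0,-91.3],60],
  [[-16.9,-3.0,0.4],[0,0,-91.3],60],
  [[-16.9,-3.0,0.4],[0,0,-91.3],60],
  [[-16.9,-3.0,0.4],[0,0,-91.3],60],
  [[-16.9,-3.0,0.4],[0,0,-91.3],60],
  [[-16.9,-3.0,0.4],[0,0,-91.3],60],
])

```text
time_s: 13.88
eef_pos: [434.9, 83.7, 119.1]
ee_rot: [-0.001, 0.778, 0.628, -0.001]
force: [-0.2, 0.1, 1.5]
grip_width: 0.599
grip_force: 0.0
```

>>> step_arm([
  [[0,0,0],[0,0,0],50],
  [[0,0,0],[0,0,0],50],
  [[0,0,0],[0,0,0],50],
  [[0,0,0],[0,0,0],50],
])

```text
time_s: 14.38
eef_pos: [435.5, 83.7, 120.2]
ee_rot: [-0.0, 0.781, 0.625, -0.0]
force: [-0.9, -0.1, -0.1]
grip_width: 0.499
grip_force: 0.0
```

```bash
python3 -c "
from plan import *
st();plan((435,83.4,3.5,-7.2))
s=ctrl.capture('side')
cv2.imwrite('pics/s4.png',cv2.resize(s['img'][170:340,200:400],(705,600),interpolation=cv2.INTER_CUBIC)[:,:,::-1])"
```

```text
14.38 [435.5  83.7 120.2] yaw -12.6 w 0.499 F 0.0 q [-0.08  0.27  1.88 -0.    1.    0.14]
(435, 83.4, 3.5, -7.2) shift cm [-0.04, -0.04, 11.67] turn [-0.0, 0.0, -5.4]
```

View pics/s4.png

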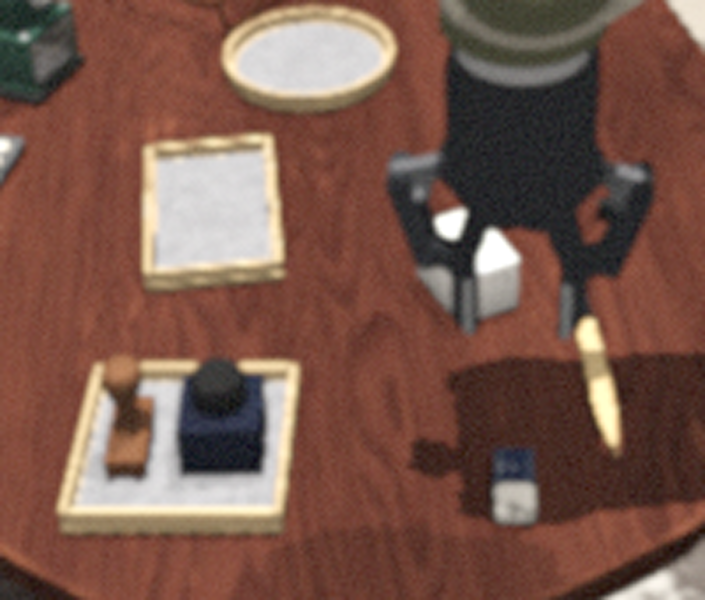

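The bottle and stamp stand side by side in the square tray, bottle at about (263,290) and stamp at (236,290). The gripper is centred on the eraser at (346,308). Descending.

>>> step_arm([
  [[0,0,5],[0,0,-5.4],50],
  [[0,0,9.5],[0,0,-5.4],50],
  [[0,0,11.3],[0,0,-5.4],50],
  [[0,0,11.7],[0,0,-5.4],50],
  [[0,0,11.8],[0,0,-5.4],50],
  [[0,0,11.8],[0,0,-5.4],50],
])

```text
time_s: 15.18
eef_pos: [436.1, 83.7, 3.1]
ee_rot: [0.001, 0.75, 0.661, 0.001]
force: [0.5, -0.0, 0.0]
grip_width: 0.499
grip_force: 0.0
```

>>> step_arm([
  [[0,0,0],[0,0,0],10],
  [[0,0,0],[0,0,0],10],
  [[0,0,0],[0,0,0],10],
  [[0,0,0],[0,0,0],10],
], squeeze=25)

```text
time_s: 15.68
eef_pos: [436.0, 83.7, 3.0]
ee_rot: [0.0, 0.75, 0.662, 0.0]
force: [-1.2, -0.4, 5.5]
grip_width: 0.261
grip_force: 24.8
```

>>> step_arm([
  [[0,0,-4],[0,0,0],10],
  [[0,0,-10],[0,0,0],10],
  [[0,0,-10],[0,0,0],10],
  [[0,0,-10],[0,0,0],10],
])

```text
time_s: 16.18
eef_pos: [435.2, 83.8, 102.1]
ee_rot: [-0.0, 0.75, 0.662, -0.0]
force: [-0.4, 0.4, -0.5]
grip_width: 0.254
grip_force: 24.8
```

```bash
python3 -c "
from plan import *
st();plan((506,-397,103,0),(506,-397,10,0))"
```

```text
16.18 [435.2  83.8 102.1] yaw -7.2 w 0.254 F 24.8 q [-0.08  0.3   1.9   0.    0.95  0.05]
(506, -397, 103, 0) shift cm [-46.82, 13.02, -0.09] turn [-0.0, -0.0, -7.2]
(506, -397, 10, 0) shift cm [-46.82, 13.02, 9.21] turn [-0.0, -0.0, -7.2]
```

>>> step_arm([
  [[-46.8,13.0,0],[0,0,-7.2],10],
  [[-46.8,13.0,0],[0,0,-7.2],10],
  [[-46.8,13.0,0],[0,0,-7.2],10],
  [[-46.8,13.0,0],[0,0,-7.2],10],
  [[-46.8,13.0,0],[0,0,-7.2],10],
  [[-46.8,13.0,0],[0,0,-7.2],10],
  [[-46.8,13.0,0],[0,0,-7.2],10],
  [[-46.8,13.0,0],[0,0,-7.2],10],
])

```text
time_s: 17.18
eef_pos: [505.5, -398.8, 100.2]
ee_rot: [-0.001, 0.707, 0.707, 0.0]
force: [-0.1, -0.4, 0.3]
grip_width: 0.26
grip_force: 24.8
```

>>> step_arm([
  [[0,0,0],[0,0,0],10],
  [[0,0,0],[0,0,0],10],
])

```text
time_s: 17.42
eef_pos: [505.7, -395.9, 100.7]
ee_rot: [-0.002, 0.707, 0.707, 0.0]
force: [0.3, -0.7, -0.4]
grip_width: 0.256
grip_force: 24.8
```

```bash
python3 -c "
from plan import *
st();plan((506,-397,103,0),(506,-397,9,0))"
```

```text
17.43 [ 505.7 -395.9  100.7] yaw 0.0 w 0.256 F 24.8 q [-0.85  0.69  1.27  0.    1.19 -0.85]
(506, -397, 103, 0) shift cm [-0.11, 0.03, -0.23] turn [-0.1, -0.1, 0.0]
(506, -397, 9, 0) shift cm [-0.13, 0.05, 9.17] turn [-0.1, -0.1, 0.0]
```

>>> step_arm([
  [[-0.1,0,5],[0,0,0],10],
  [[-0.1,0,8],[0,0,0],10],
  [[-0.1,0,9],[0,0,0],10],
  [[-0.1,0,9.25],[0,0,0],10],
  [[-0.1,0,9.25],[0,0,0],10],
  [[-0.1,0,9.25],[0,0,0],10],
])

```text
time_s: 18.18
eef_pos: [506.6, -398.2, 11.0]
ee_rot: [0.001, 0.707, 0.707, -0.0]
force: [-1.0, -0.6, -0.8]
grip_width: 0.258
grip_force: 24.8
```

>>> step_arm([
  [[0,0,0.2],[0,0,0],10],
  [[0,0,0.3],[0,0,0],10],
  [[0,0,0.3],[0,0,0],10],
])

```text
time_s: 18.55
eef_pos: [506.4, -398.1, 8.1]
ee_rot: [0.0, 0.707, 0.707, -0.0]
force: [-2.1, 2.2, 7.9]
grip_width: 0.258
grip_force: 25.7
```

Contact. Releasing, then on to the sharpener.

>>> step_arm([
  [[0,0,0],[0,0,0],45],
  [[0,0,0],[0,0,0],45],
  [[0,0,0],[0,0,0],45],
  [[0,0,-5],[0,0,0],45],
  [[0,0,-10],[0,0,0],45],
  [[0,0,-10],[0,0,0],45],
  [[0,0,-10],[0,0,0],45],
])

```text
time_s: 19.42
eef_pos: [505.9, -397.5, 106.0]
ee_rot: [-0.001, 0.707, 0.707, 0.0]
force: [-0.1, 0.3, -0.3]
grip_width: 0.454
grip_force: 0.0
```

```bash
python3 -c "
from plan import *
st();plan((342.5,-309.5,110,90))"
```

```text
19.43 [ 505.9 -397.5  106. ] yaw 0.0 w 0.454 F 0.0 q [-0.85  0.68  1.26  0.    1.2  -0.85]
(342.5, -309.5, 110, 90) shift cm [8.81, -16.33, -0.38] turn [0.0, -0.1, -90.0]
```

>>> step_arm([
  [[8.8,-16.3,-0.4],[0,0,90],55],
  [[8.8,-16.3,-0.4],[0,0,90],55],
  [[8.8,-16.3,-0.4],[0,0,90],55],
  [[8.8,-16.3,-0.4],[0,0,90],55],
  [[8.8,-16.3,-0.4],[0,0,90],55],
  [[8.8,-16.3,-0.4],[0,0,90],55],
  [[8.8,-16.3,-0.4],[0,0,90],55],
  [[8.8,-16.3,-0.4],[0,0,90],55],
])

```text
time_s: 20.42
eef_pos: [342.7, -309.3, 109.5]
ee_rot: [-0.001, 0.999, 0.033, -0.001]
force: [-0.6, -0.8, 1.1]
grip_width: 0.549
grip_force: 0.0
```

>>> step_arm([
  [[0,0,0],[0,0,0],55],
  [[0,0,0],[0,0,0],55],
  [[0,0,0],[0,0,0],55],
])

```text
time_s: 20.8
eef_pos: [343.0, -309.8, 110.6]
ee_rot: [-0.0, 0.999, 0.037, -0.0]
force: [0.1, -0.0, 0.1]
grip_width: 0.547
grip_force: 0.0
```

```bash
python3 -c "
from plan import *
st();plan((342.5,-309.5,2.5,90))
s=ctrl.capture('side');t=ctrl.capture('top')
cv2.imwrite('pics/s5.png',cv2.resize(s['img'][130:280,250:450],(800,600),interpolation=cv2.INTER_CUBIC)[:,:,::-1])"
```

```text
20.8 [ 343.  -309.8  110.6] yaw -85.8 w 0.547 F 0.0 q [-0.99  0.32  1.84 -0.    0.99  0.51]
(342.5, -309.5, 2.5, 90) shift cm [-0.05, -0.03, 10.81] turn [-0.0, 0.0, 4.2]
```

View pics/s5.png

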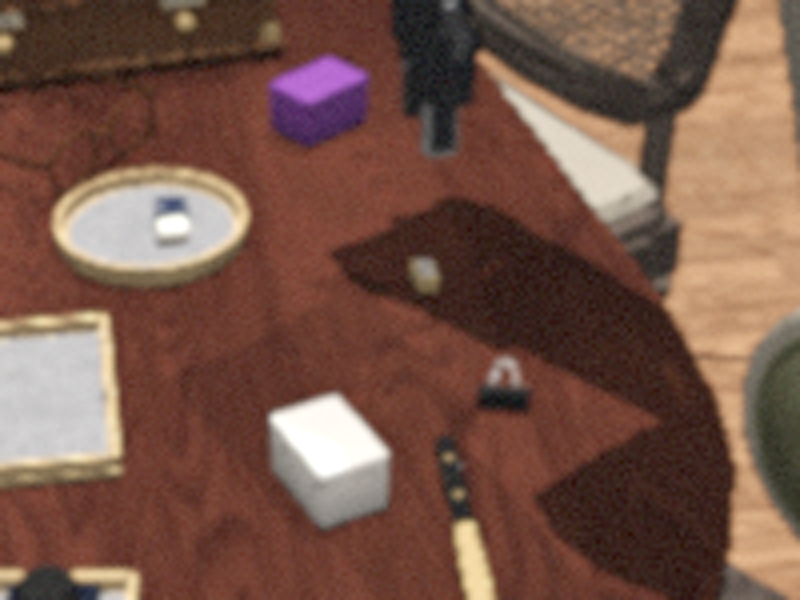

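The eraser lies flat in the round tray at (293,185). The sharpener is at (356,199), and the fingertip at (360,168). Cross-checking the sharpener from the side view before descending.

```bash
python3 -c "
from h import *
s=ctrl.capture('side')
for z,y in((11,266),(6,275)): print(ray(s,[(250+425.5/4-.5,130+y/4)],z))
print(ray(s,[(250+440/4-.5,130+155/4)],110+8))"
```

```text
[[ 341.08347816 -313.4393354    11.        ]]
[[ 341.58258234 -310.08422744    6.        ]]
[[ 341.65206453 -273.97845512  118.        ]]
```

>>> step_arm([
  [[-0.1,0,5],[0,0,4.2],55],
  [[-0.1,0,9],[0,0,4.2],55],
  [[-0.1,0,10.6],[0,0,4.2],55],
  [[-0.1,0,10.9],[0,0,4.2],55],
  [[-0.1,0,10.9],[0,0,4.2],55],
  [[-0.1,0,10.9],[0,0,4.2],55],
])

```text
time_s: 21.7
eef_pos: [342.4, -310.4, 2.6]
ee_rot: [0.001, 1.0, -0.001, 0.0]
force: [-0.2, -0.0, -0.2]
grip_width: 0.551
grip_force: 0.0
```

>>> step_arm([
  [[0,0,0],[0,0,0],10],
  [[0,0,0],[0,0,0],10],
  [[0,0,0],[0,0,0],10],
  [[0,0,0],[0,0,0],10],
], squeeze=30)

```text
time_s: 22.2
eef_pos: [342.3, -310.2, 2.4]
ee_rot: [0.0, 1.0, -0.001, 0.0]
force: [-0.4, 0.4, 5.5]
grip_width: 0.27
grip_force: 29.5
```

>>> step_arm([
  [[0,0,-4],[0,0,0],10],
  [[0,0,-9],[0,0,0],10],
  [[0,0,-9],[0,0,0],10],
  [[0,0,-9],[0,0,0],10],
])

```text
time_s: 22.7
eef_pos: [341.9, -309.7, 91.3]
ee_rot: [-0.0, 1.0, -0.001, -0.0]
force: [0.1, -0.9, -1.0]
grip_width: 0.265
grip_force: 29.8
```

```bash
python3 -c "
from plan import *
st();plan((541,-397,93,90))"
```

```text
22.7 [ 341.9 -309.7   91.3] yaw -90.1 w 0.265 F 29.8 q [-0.99  0.35  1.86  0.    0.94  0.58]
(541, -397, 93, 90) shift cm [19.93, 8.69, -0.18] turn [-0.0, 0.0, -0.1]
```

>>> step_arm([
  [[6,2.6,0],[0,0,0],10],
  [[12,5.2,0],[0,0,0],10],
  [[18,7.8,0],[0,0,0],10],
  [[19.9,8.7,0],[0,0,0],10],
  [[19.9,8.7,0],[0,0,0],10],
  [[19.9,8.7,0],[0,0,0],10],
  [[19.9,8.7,0],[0,0,0],10],
])

```text
time_s: 23.58
eef_pos: [540.1, -397.2, 91.7]
ee_rot: [-0.0, 1.0, -0.001, -0.0]
force: [-0.2, -0.4, -0.0]
grip_width: 0.268
grip_force: 29.8
```

```bash
python3 -c "
from plan import *
st();plan((541,-397,7.4,90))"
```

```text
23.57 [ 540.1 -397.2   91.7] yaw -90.1 w 0.268 F 29.8 q [-0.81  0.76  1.17 -0.    1.22  0.76]
(541, -397, 7.4, 90) shift cm [0.09, -0.01, 8.43] turn [-0.0, 0.0, -0.1]
```

>>> step_arm([
  [[0.1,0,5],[0,0,0],10],
  [[0.1,0,7.6],[0,0,0],10],
  [[0.1,0,8.3],[0,0,0],10],
  [[0.1,0,8.5],[0,0,0],10],
  [[0.1,0,8.5],[0,0,0],10],
  [[0.1,0,8.5],[0,0,0],10],
])

```text
time_s: 24.32
eef_pos: [542.2, -397.7, 7.7]
ee_rot: [0.001, 1.0, -0.001, 0.001]
force: [0.0, 0.2, -0.7]
grip_width: 0.264
grip_force: 29.8
```

>>> step_arm([
  [[0,0,0.05],[0,0,0],10],
  [[0,0,0.08],[0,0,0],10],
  [[0,0,0.08],[0,0,0],10],
])

```text
time_s: 24.7
eef_pos: [542.2, -397.7, 7.5]
ee_rot: [0.001, 1.0, -0.001, 0.0]
force: [-1.9, 2.1, 7.3]
grip_width: 0.27
grip_force: 30.7
```

>>> step_arm([
  [[0,0,0],[0,0,0],45],
  [[0,0,0],[0,0,0],45],
  [[0,0,0],[0,0,0],45],
  [[0,0,-5],[0,0,0],45],
  [[0,0,-10],[0,0,0],60],
  [[0,0,-12],[0,0,0],80],
  [[0,0,-12],[0,0,0],80],
  [[0,0,-12],[0,0,0],80],
])

```text
time_s: 25.7
eef_pos: [541.5, -397.0, 124.3]
ee_rot: [-0.001, 1.0, -0.001, -0.001]
force: [-0.8, 0.3, -0.3]
grip_width: 0.8
grip_force: 0.0
```

```bash
python3 -c "
from plan import *
st();plan((436,-103.5,127,20))"
```

```text
25.7 [ 541.5 -397.   124.3] yaw -90.1 w 0.8 F 0.0 q [-0.81  0.73  1.13 -0.    1.29  0.77]
(436, -103.5, 127, 20) shift cm [-10.61, -29.33, -0.19] turn [-0.0, 0.2, 69.9]
```

>>> step_arm([
  [[-10.6,-29.3,-0.2],[0,0,-110.1],80],
  [[-10.6,-29.3,-0.2],[0,0,-110.1],80],
  [[-10.6,-29.3,-0.2],[0,0,-110.1],80],
  [[-10.6,-29.3,-0.2],[0,0,-110.1],80],
  [[-10.6,-29.3,-0.2],[0,0,-110.1],80],
  [[-10.6,-29.3,-0.2],[0,0,-110.1],80],
  [[-10.6,-29.3,-0.2],[0,0,-110.1],80],
  [[-10.6,-29.3,-0.2],[0,0,-110.1],80],
])

```text
time_s: 26.7
eef_pos: [435.9, -103.8, 126.9]
ee_rot: [-0.001, 0.73, 0.683, -0.0]
force: [0.5, -0.4, -0.1]
grip_width: 0.804
grip_force: 0.0
```

```bash
python3 -c "
from plan import *
st();plan((436,-103.5,127,20))"
```

```text
26.7 [ 435.9 -103.8  126.9] yaw -3.8 w 0.804 F 0.0 q [-0.5   0.27  1.86 -0.    1.02 -0.43]
(436, -103.5, 127, 20) shift cm [0.03, 0.0, -0.01] turn [-0.1, -0.1, -23.8]
```

>>> step_arm([
  [[0,0,0],[0,0,-23.8],80],
  [[0,0,0],[0,0,-23.8],80],
  [[0,0,0],[0,0,-23.8],80],
  [[0,0,0],[0,0,-23.8],80],
  [[0,0,0],[0,0,-23.8],80],
])

```text
time_s: 27.32
eef_pos: [436.3, -104.1, 127.5]
ee_rot: [-0.001, 0.577, 0.817, -0.0]
force: [0.9, 0.4, 0.8]
grip_width: 0.799
grip_force: 0.0
```

```bash
python3 -c "
from plan import *
st();plan((436,-103.5,11,20))
s=ctrl.capture('side')
cv2.imwrite('pics/s6.png',cv2.resize(s['img'][140:290,240:440],(800,600),interpolation=cv2.INTER_CUBIC)[:,:,::-1])"
```

```text
27.32 [ 436.3 -104.1  127.5] yaw 19.6 w 0.799 F 0.0 q [-0.5   0.27  1.86  0.    1.02 -0.84]
(436, -103.5, 11, 20) shift cm [0.05, 0.0, 11.65] turn [-0.0, -0.0, -0.4]
```

View pics/s6.png

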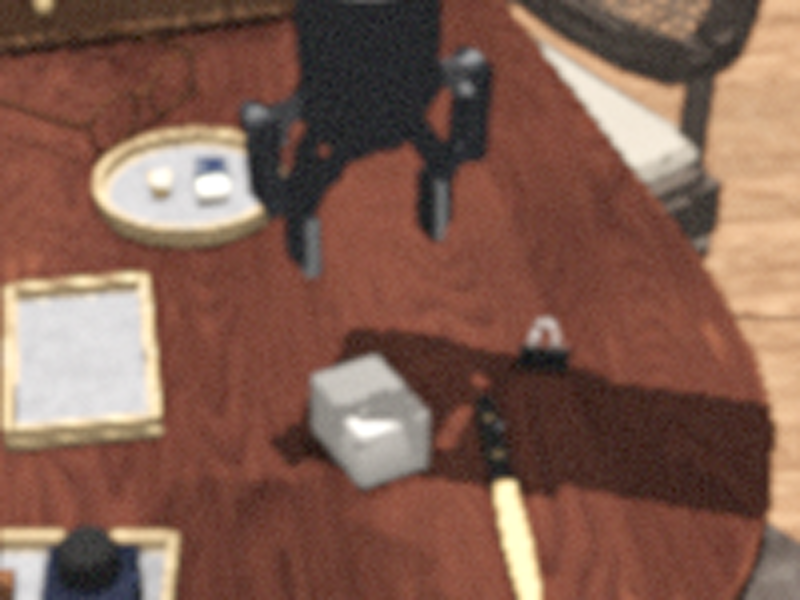

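The sharpener at (280,185) and eraser at (293,185) lie side by side in the round tray. The fingers straddle the white box at (333,245). Descending.

>>> step_arm([
  [[0,0,4],[0,0,0],80],
  [[0,0,8],[0,0,0],80],
  [[0,0,11],[0,0,0],80],
  [[0,0,11.7],[0,0,0],80],
  [[0,0,11.7],[0,0,0],80],
])

```text
time_s: 28.0
eef_pos: [436.8, -104.3, 11.4]
ee_rot: [0.0, 0.576, 0.817, 0.0]
force: [0.6, -0.4, 0.6]
grip_width: 0.802
grip_force: 0.0
```

>>> step_arm([
  [[0,0,0],[0,0,0],30],
  [[0,0,0],[0,0,0],30],
  [[0,0,0],[0,0,0],30],
  [[0,0,0],[0,0,0],30],
], squeeze=30)

```text
time_s: 28.5
eef_pos: [437.3, -104.6, 12.2]
ee_rot: [0.001, 0.576, 0.817, 0.0]
force: [-0.9, 0.4, 8.4]
grip_width: 0.51
grip_force: 31.5
```

>>> step_arm([
  [[0,0,-4],[0,0,0],30],
  [[0,0,-8],[0,0,0],30],
  [[0,0,-8],[0,0,0],30],
  [[0,0,-8],[0,0,0],30],
])

```text
time_s: 29.0
eef_pos: [436.1, -104.0, 90.5]
ee_rot: [-0.0, 0.576, 0.817, -0.0]
force: [-0.8, 0.4, -0.5]
grip_width: 0.506
grip_force: 31.4
```

```bash
python3 -c "
from plan import *
st();plan((601,-205,94,0.2))"
```

```text
29.0 [ 436.1 -104.    90.5] yaw 19.6 w 0.506 F 31.4 q [-0.5   0.33  1.9  -0.    0.92 -0.84]
(601, -205, 94, 0.2) shift cm [-15.05, 12.14, -0.36] turn [-0.0, -0.0, 19.4]
```

>>> step_arm([
  [[-4,3.2,-0.3],[0,0,7],30],
  [[-8,6.5,-0.3],[0,0,14],30],
  [[-12,9.7,-0.3],[0,0,19.4],30],
  [[-15,12.1,-0.3],[0,0,19.4],30],
  [[-15,12.1,-0.3],[0,0,19.4],30],
  [[-15,12.1,-0.3],[0,0,19.4],30],
  [[-15,12.1,-0.3],[0,0,19.4],30],
])

```text
time_s: 29.88
eef_pos: [600.2, -204.3, 93.7]
ee_rot: [-0.001, 0.706, 0.709, -0.0]
force: [1.0, -0.7, -0.4]
grip_width: 0.509
grip_force: 31.4
```

```bash
python3 -c "
from plan import *
st();plan((601,-205,17.3,0.2))"
```

```text
29.88 [ 600.2 -204.3   93.7] yaw 0.2 w 0.509 F 31.4 q [-0.51  0.68  1.31  0.    1.16 -0.52]
(601, -205, 17.3, 0.2) shift cm [-0.08, 0.09, 7.64] turn [-0.1, -0.0, 0.0]
```

>>> step_arm([
  [[0,0.1,4],[0,0,0],30],
  [[0,0.1,6.8],[0,0,0],30],
  [[0,0.1,7.5],[0,0,0],30],
  [[0,0.1,7.7],[0,0,0],30],
  [[0,0.1,7.75],[0,0,0],30],
  [[0,0.1,7.75],[0,0,0],30],
])

```text
time_s: 30.62
eef_pos: [602.3, -205.0, 17.5]
ee_rot: [0.001, 0.706, 0.709, 0.0]
force: [-0.8, 0.6, -1.1]
grip_width: 0.51
grip_force: 31.4
```

>>> step_arm([
  [[0,0,0.1],[0,0,0],30],
  [[0,0,0.15],[0,0,0],30],
  [[0,0,0.15],[0,0,0],30],
])

```text
time_s: 31.0
eef_pos: [602.3, -205.0, 17.2]
ee_rot: [0.001, 0.706, 0.709, 0.0]
force: [-5.2, 3.0, 12.3]
grip_width: 0.505
grip_force: 33.2
```

>>> step_arm([
  [[0,0,0],[0,0,0],60],
  [[0,0,0],[0,0,0],60],
  [[0,0,0],[0,0,0],60],
  [[0,0,-5],[0,0,0],60],
  [[0,0,-11],[0,0,0],60],
  [[0,0,-16],[0,0,0],60],
  [[0,0,-18],[0,0,0],60],
  [[0,0,-18],[0,0,0],60],
])

```text
time_s: 32.0
eef_pos: [602.3, -205.1, 196.3]
ee_rot: [0.001, 0.706, 0.709, 0.0]
force: [-0.2, 0.6, 0.5]
grip_width: 0.599
grip_force: 0.0
```

```bash
python3 -c "
from plan import *
st();plan((420,-40,220,0),(300,350,220,0))"
```

```text
32.0 [ 602.3 -205.1  196.3] yaw 0.2 w 0.599 F 0.0 q [-0.51  0.59  1.18  0.    1.37 -0.52]
(420, -40, 220, 0) shift cm [16.58, -18.16, -2.44] turn [0.1, 0.1, 0.2]
(300, 350, 220, 0) shift cm [55.62, -30.0, -2.53] turn [0.1, 0.1, 0.2]
```

>>> step_arm([
  [[5.5,-6,-2.4],[0,0,0],60],
  [[11,-12,-2.4],[0,0,0],60],
  [[16.6,-18.2,-2.4],[0,0,0],60],
  [[22,-20,-2.4],[0,0,0],60],
  [[28,-22,-2.4],[0,0,0],60],
  [[34,-24,-2.4],[0,0,0],60],
  [[40,-26,-2.4],[0,0,0],60],
  [[46,-28,-2.4],[0,0,0],60],
])

```text
time_s: 33.0
eef_pos: [336.3, 204.8, 217.9]
ee_rot: [-0.0, 0.706, 0.708, -0.001]
force: [0.8, 0.4, 0.2]
grip_width: 0.598
grip_force: 0.0
```

>>> step_arm([
  [[10,-2,0],[0,0,0],60],
  [[10,-2,0],[0,0,0],60],
  [[10,-2,0],[0,0,0],60],
  [[10,-2,0],[0,0,0],60],
  [[10,-2,0],[0,0,0],60],
])

```text
time_s: 33.62
eef_pos: [317.7, 302.3, 218.6]
ee_rot: [-0.0, 0.706, 0.708, -0.0]
force: [-1.5, -0.4, 0.1]
grip_width: 0.601
grip_force: 0.0
```

```bash
python3 -c "
from h import *
t=ctrl.capture('top')['img'][120:310,150:430];s=ctrl.capture('side')['img'][170:330,210:400]
a=cv2.resize(t,(560,380),interpolation=cv2.INTER_CUBIC)
cv2.imwrite('pics/end.png',cv2.resize(t,(800,543),interpolation=cv2.INTER_CUBIC)[:,:,::-1])
cv2.imwrite('pics/end2.png',cv2.resize(s,(712,600),interpolation=cv2.INTER_CUBIC)[:,:,::-1])"
```

```text
(no output)
```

View pics/end.png

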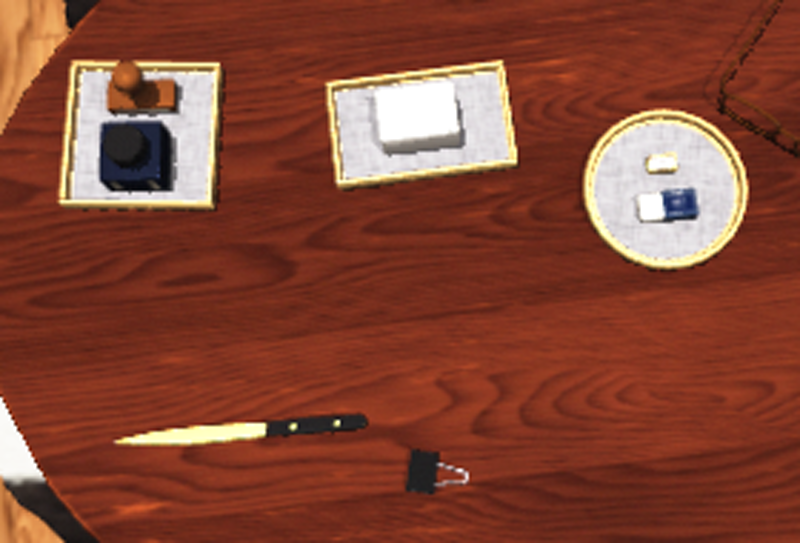

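View pics/end2.png

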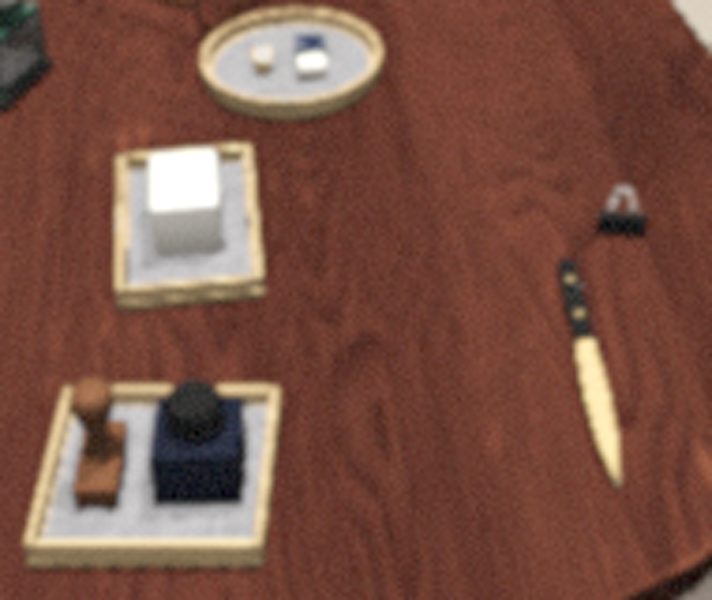

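Both views show all five things upright and flat in their trays: stamp and bottle near (200,165), box at (296,160), and sharpener and eraser near (382,185). The opener and clip have not moved. Handing in.

```bash
python3 -c "
from rig import ctrl
print(ctrl.finish_job())"
```

```text
the job is handed in; nothing more can be done
None
```

The job is handed in after about 34 s: all five things are upright in their trays, the bottle stayed level, the opener and clip weren't moved, and the only mismatch was the white box gripping about 45 mm wide against the listed 55 mm.

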